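Clear the mould press, release its catch and hold the mould shut

ROBOT

A 6-joint arm with a two-finger parallel gripper is mounted at the origin on the work surface. World frame = base frame: x ahead of the robot, y to its left, z up, the work surface at z = 0. Lengths are in m, angles in rad, forces in N, time in s.
With the tool pointing down it reaches from about 0.35 to 0.975 m from the base axis. Payload 4.9 kg.
Tool frame: the origin (TCP) lies between the finger pads; the fingertips stand 22 mm ahead of it and the grasp point (between the pads) lies 3 mm ahead of it; z points along the fingers, y is the line along which they close (so a half turn about z gives the same grasp; the last joint's range is limited). The gripper opens to 85 mm and grips with 20 to 120 N. Pads are 22 mm wide; open, the fingers measure 114 mm over their backs; the gripper's body (76 mm by 85 mm) begins 54 mm behind the grasp point. The pads swing forward as they close: fully open they stand 13 mm farther back than shut.
Start: joints at [-1.426, 0.053, 1.613, -0, 1.476, -0.119], TCP at [0.163, -0.603, 0.253] pointing down, gripper open.
Joint ranges: [-3.01, 3.01], [-1.01, 2.22], [0.06, 2.58], [-1.02, 4.17], [0.09, 2.62], [-3.14, 3.14]. Speed limits (rad/s): [2.57, 2.57, 3.14, 3.14, 3.14, 3.14].

INTERFACE

Orientations are given as a unit quaternion [w, x, y, z].
In Python, from plant import state, grab_frame, get_calibration, job_done, recognise, regions_of gives the robot as it stands.
- The arm moves only by the tool apply_moves, never from a script. Its argument "targets" is a list of rows, each an object with "translation": the shift along the tool's x, y, z normalised to -1 to 1, where 1 is 100 mm, a list of three; "twist": the turn about the tool's z normalised to -1 to 1, where 1 is 0.1 rad; "hand": the opening, from 0 (shut) to 1 (fully open). A call has 1 to 8 rows; each row shifts and turns the commanded pose from where the row before left it, along the tool's axes as they then stand; what a row does not reach is not made up. A row lasts 1/10 s, in which the tool goes at most 50 mm and 8.59 degrees, less where a joint would pass 70% of its speed; a pose out of reach is approached as far as the arm can. A call with a number of a shift or a turn outside -1 to 1 is refused whole. A call with a gripper value outside its range is refused whole. The fingers move at their own pace and stop on an object; the grip force is fixed at half the most. Time passes only in rows, so rows that do not move let the fingers close. It gives the time, the measured TCP pose, the force, the opening and the grip force at its end, in the units of the state.
- state(): the state, without advancing time (a new reading comes with each control period).
- grab_frame(name): name is "scene" or "top"; returns the picture (400x640x3 uint8, red, green, blue); there is no depth.
- get_calibration(name): a dict with "camera_matrix" (3x3 intrinsics, pixels), "D" ([k1, k2, p1, p2, k3] as OpenCV has them; the pictures are not rectified), "pose" (4x4, takes a point from camera to world coordinates). Camera axes: x right, y up, looking along -z (the intrinsics and any distortion apply to the point x, -y, -z); pixel columns grow to the right and rows downward; lengths in m; the calibration is good to about 2 mm. A picture is of the moment at which its call begins. get_calibration takes no time and is no camera call.
- job_done(): hands the job in; it is judged then, once.
Trained networks look in the newest picture that a camera, given by its name, has taken for a name from the list of things; names that differ only in an ending like _2 or _b are one class to them, and where a whole thing is asked for, a point or a joint stands for the part that bears it (a point fixed in the world has none). Each returns a list of dicts, best first, with "score" (0 to 1); they miss things now and then, are a little off and sometimes report something else, mostly with a low value. They report only what shows in the picture. A call takes as long as a camera call.
- recognise(camera, query): "point" ([x, y, z] in m, in world coordinates, good to about 4 mm: the middle of the surface that is visible of it).
- regions_of(camera, query): "pixels" (400x640 bool, what is visible of it).
The state is a dict: "time": time; "joint_pos": joint angles; "joint_vel": joint speeds; "joint_efforts": joint torques, N m; "tool_pos": TCP position; "tool_rot": TCP orientation; "contact_force": force on the tool from outside, world axes, zero at the start; "ft_torque": the same for the moment, N m; "gripper_width": opening from 0.0 (shut) to 1.0 (fully open); "grasp_force": force on a finger pad.
Only numpy, scipy, OpenCV 4.12 (cv2) and the standard library are available. Lean on these libraries where they do the work, as an engineer would, in place of code of your own. Each camera call takes 0.05 s, during which the arm holds its last target. There are 200 camera calls.

TASK

Take the two hardened plaster lumps out of the gap between the mould halves on the press and leave both in the white scrap tub. Then flip the lever's safety catch well up out of the way, and only then pull the lever towards you as far as it goes, so that the mould closes. Finish while still holding the lever fully pulled (it springs back if let go), and leave the flowerpot, jar and brush on the bench alone.

Things in the scene. Friction and masses are not known exactly. Their poses are not given: they have to be found in the camera images.
- press: Grey steel bench press for a two-part plaster mould, fixed to the bench, turned up to 0.2 rad. Origin on the bench under the bed; x points away from the robot, y left, z up. Bed x -140..130, y -100..100, top z 20 (press-frame mm, as all below). Fixed white mould half x -100..-50, y -80..80, top z 76; steel fence to x -112. Lever and catch stand left of the bed, in the plane y 160.
- sliding_half (a point): Top edge, middle of the gap-side face of the sliding white mould half: at press (10, 0, 76) while open. The half is 50 thick (x 10..60), y -80..80; backing plate to x 72; a link arm rises behind it to z 140 at x 72..90, y 69..153. It slides 58 mm towards -x as the lever is pulled, until the mould faces almost meet.
- slot (a point): Middle of the open gap between the mould halves, on the bed's top, at press (-20, 0, 20) mm. The gap is 60 wide (x -50..10), 160 long, 56 deep, open above and at both ends; the two lumps lie in it, 80 to 106 mm apart, either one on the left.
- catch_post (a point): Top of the two-cheek steel post that carries the catch hinge: at press (-60, 160, 114) mm, 24 x 32 mm.
- lump_a: Chunky broken piece of white plaster, about 60 g, 38 (own x) x 32 (own y) x 34 mm high with a chipped top; origin at the centre of its underside, on the bed. Its y faces are flat and 32 mm apart (grip these); its y axis lies along the gap within 0.25 rad.
- lump_b: The other, slimmer broken piece of white plaster, about 50 g, 42 (own x) x 26 (own y) x 31 mm high with a chipped top; origin at the centre of its underside, on the bed. Its y faces are flat and 26 mm apart (grip these); its y axis lies along the gap within 0.25 rad.
- tub: White plastic scrap tub, open on top, fixed to the bench right of the press; outer 220 (own x) x 180 (own y) x 100 mm high, walls 5 mm; origin at the centre of its underside. A few small crumbs already lie on its floor (look only).
- catch (a joint): Safety catch angle in rad: 0 = down, guarding (starts at 0 to 0.05); grows as its free end is lifted up and over towards the robot; stop at 1.5. Well up is above 0.8. Stays at any angle by hinge friction (about 2 N at the tab moves it).
- catch_tab (a point): Middle of the catch's upright steel thumb tab: 14 wide (press y), 12 thick, top 17 mm above this point; it stands on the catch bar (14 high, 9 wide, top 19 mm below this point). Down, it is 80 mm beyond and 26 mm above the hinge, 45 mm of free space left and right of it. Can be pinched across press y and lifted in an arc towards the robot; it turns between the fingers.
- catch_hinge (a point): Catch hinge, at press (-60, 160, 100) mm; axis along press y. The catch bar runs 105 mm from here away from the robot to a stop lug on the lever.
- lever (a joint): Lever angle in rad: 0 = at rest, leaning 0.55 rad away from the robot; grows as it is pulled towards the robot (press -x); stop at 0.55 = upright, mould shut. A spring drives it back to 0: about 5 N at the grip to start, 11 N at full pull. While the catch is down it is blocked.
- lever_grip (a point): Point on the axis of the lever's grip, a round black bar 18 mm thick along press y, running 55 mm to the right and 65 mm to the left of here; the lever's shank (12 x 16 mm) meets it 55 mm to the left. 220 mm from the hinge axis: at rest at press (145, 105, 228), fully pulled at (30, 105, 260) mm. Can be pinched from above across press x; it turns between the fingers along its arc.
- lever_hinge (a point): Point on the lever's hinge axis in the shank's plane, at press frame (30, 160, 40); the axis runs along press y.
- flowerpot: Terracotta pot, 90 mm across, 85 mm high; origin at the centre of its underside. Leave alone.
- jar: White plastic jar, 70 mm across, 90 mm high; origin at the centre of its underside. Leave alone.
- brush: Brush lying on the bench beyond the press; origin under its middle. Leave alone.

How it is judged:
By the outcome, as a careful person would: the job done as asked, in the order asked, and still so for the second after the job is handed in, while the arm keeps its last pose, push and grip.
It also fails if it takes over 72 s, if anything falls off the work surface, if the arm or the gripper's body presses on something with over 40 N, if the wrist force passes 120 N, or if a joint passes its speed limit or range.

## Working session

There is one attempt and no reset: what is moved stays moved. The work goes in short steps, Python scripts to look and compute and a tool call to move; the robot and the scene stay as the last step left them, time stands still between calls to the robot, and variables do not carry over. Pictures are saved under pics/ and viewed, at most 10 in all, crops included, and the job is handed in when it is done.

Besides the shell and the picture viewer there is one more tool, called after "Request:" by a JSON object that holds its "op" and its "data", one argument or row to a line. apply_moves: Moves the arm, as the interface text tells. Its arguments: {"type":"object","properties":{"targets":{"type":"array"}},"required":["targets"]}

```bash
mkdir -p pics; python3 - <<'E'
from plant import *
import cv2,numpy as np
s=state();print({k:np.round(v,3).tolist() for k,v in s.items()})
for c in ("scene","top"):
    f=grab_frame(c);cv2.imwrite(f"pics/{c}0.png",f[:,:,::-1])
    k=get_calibration(c);print(c,np.round(k["camera_matrix"],1).tolist(),k["D"],np.round(k["pose"],3).tolist())
    for q in ("lump_a","lump_b","tub","press","sliding_half","slot","catch_post","catch_tab","catch_hinge","lever_grip","lever_hinge","flowerpot","jar","brush"):
        try: print(q,[(np.round(d["point"],3).tolist(),round(d["score"],2)) for d in recognise(c,q)[:3]])
        except Exception as e: print(q,e)
E
```

```text
{'time': 0.0, 'joint_pos': [-1.426, 0.053, 1.614, -0.0, 1.476, -0.119], 'joint_vel': [-0.0, -0.0, -0.0, -0.002, -0.001, -0.001], 'joint_efforts': [-0.0, -39.369, -37.017, -0.0, 0.007, -0.0], 'tool_pos': [0.163, -0.603, 0.252], 'tool_rot': [-0.001, 0.991, 0.132, -0.0], 'contact_force': [0.47, 0.637, -0.262], 'ft_torque': [-0.034, -0.011, 0.081], 'grasp_force': 0.0, 'gripper_width': 1.0}
scene [[516.6, 0.0, 315.9], [0.0, 516.6, 204.9], [0.0, 0.0, 1.0]] [-0.10112697  0.          0.          0.          0.        ] [[0.308, -0.508, 0.805, 1.687], [0.951, 0.157, -0.265, -0.318], [0.008, 0.847, 0.531, 0.889], [0.0, 0.0, 0.0, 1.0]]
lump_a [([0.6, 0.141, 0.221], 0.62)]
lump_b [([0.6, 0.141, 0.221], 0.62)]
tub [([0.448, -0.36, 0.048], 0.95)]
press [([0.531, 0.009, 0.049], 0.9)]
sliding_half [([0.529, -0.007, 0.071], 0.66)]
slot [([0.531, 0.016, 0.053], 0.92), ([0.449, -0.361, 0.046], 0.6)]
catch_post [([0.526, 0.012, 0.052], 0.65)]
catch_tab [([0.48, 0.136, 0.109], 0.66)]
catch_hinge [([0.48, 0.389, 0.064], 0.7)]
lever_grip [([0.603, 0.139, 0.223], 0.92)]
lever_hinge [([0.603, 0.137, 0.221], 
[... 455 characters left out ...]
55], 0.45)]
lump_b [([0.449, -0.074, 0.049], 0.59), ([0.466, 0.407, 0.055], 0.45)]
tub [([0.492, -0.375, 0.005], 0.87)]
press [([0.467, 0.028, 0.016], 0.64)]
sliding_half [([0.507, -0.004, 0.076], 0.72)]
slot [([0.467, 0.023, 0.022], 0.58), ([0.454, 0.144, 0.107], 0.54)]
catch_post [([0.468, 0.024, 0.019], 0.62), ([0.679, -0.127, 0.016], 0.28)]
catch_tab [([0.449, 0.139, 0.108], 0.53)]
catch_hinge [([0.452, 0.138, 0.104], 0.61)]
lever_grip [([0.597, 0.141, 0.232], 0.68), ([0.505, -0.007, 0.078], 0.65)]
lever_hinge [([0.598, 0.137, 0.235], 0.7)]
flowerpot [([0.464, 0.406, 0.057], 0.91), ([0.491, -0.373, 0.006], 0.39)]
jar [([0.689, -0.347, 0.087], 0.83)]
brush [([0.679, -0.129, 0.018], 0.81)]
```

```bash
python3 - <<'E'
import cv2
f=cv2.imread("pics/top0.png");cv2.imwrite("pics/top0c.png",cv2.resize(f[100:300,230:430],None,fx=3,fy=3,interpolation=cv2.INTER_CUBIC))
E
```

```text
(no output)
```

View pics/top0.png

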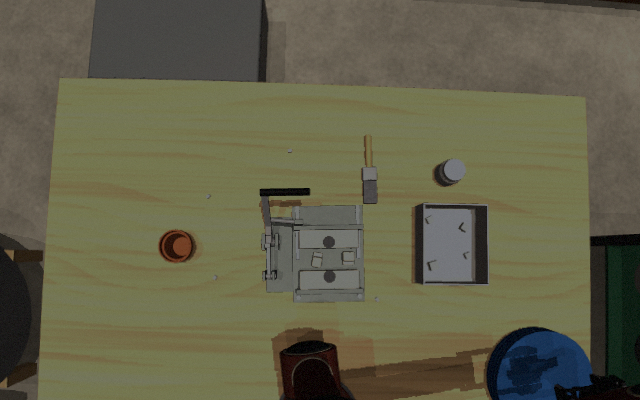

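View pics/top0c.png

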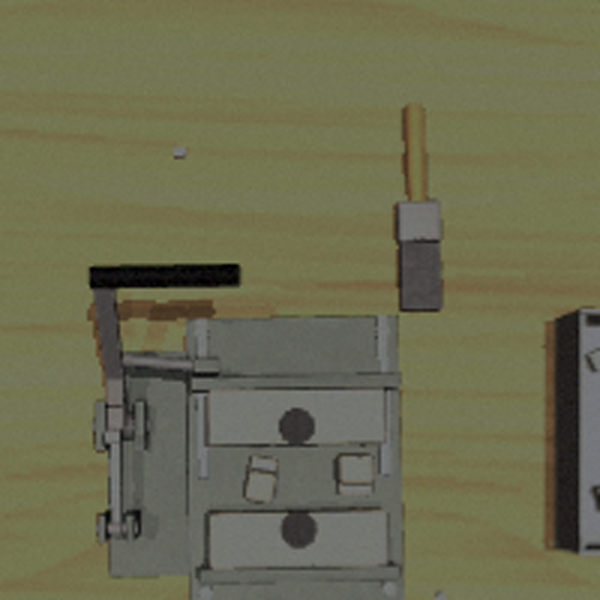

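View pics/scene0.png

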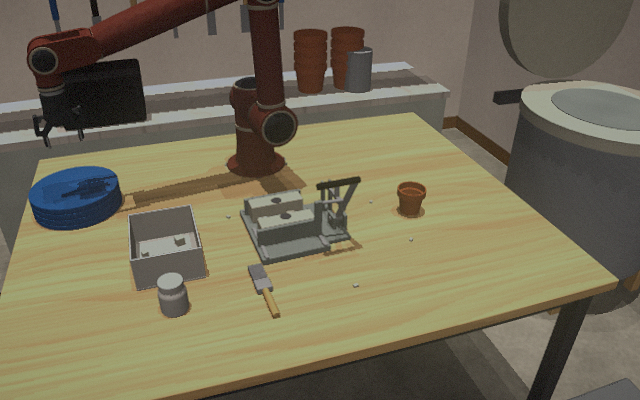

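The top view shows the press slightly rotated: grip near px (285,192), gap lumps at (317,260) slim and left, (348,257) chunky and right, tub at (451,244). The scene view agrees. I'll fit the press pose to the features I can see.

```bash
cat > h.py <<'E'
import cv2,numpy as np
from scipy.optimize import least_squares
from plant import *
def cam(c):
    k=get_calibration(c);T=np.array(k["pose"]);R=T[:3,:3]@np.diag([1,-1,-1]);return np.array(k["camera_matrix"]),np.array(k["D"]),R,T[:3,3]
def proj(c,P):
    K,D,R,t=cam(c);r=R.T;return cv2.projectPoints(np.asarray(P,float).reshape(-1,1,3),cv2.Rodrigues(r)[0],-r@t,K,D)[0][:,0]
def back(c,uv,z):
    K,D,R,t=cam(c);n=cv2.undistortPoints(np.asarray(uv,float).reshape(-1,1,2),K,D)[:,0]
    d=np.c_[n,np.ones(len(n))]@R.T;return t+d*((z-t[2])/d[:,2])[:,None]
def p2w(q,P):
    P=np.atleast_2d(P)/1000.;c,s=np.cos(q[2]),np.sin(q[2]);return np.c_[q[0]+c*P[:,0]-s*P[:,1],q[1]+s*P[:,0]+c*P[:,1],P[:,2]]
E
python3 - <<'E'
from h import *
F=[((10,80,76),(207,445)),((10,-80,76),(385,445)),((-50,80,76),(207,511)),((-50,-80,76),(387,511)),
((145,50,228),(240,275)),((145,170,228),(90,277)),((130,100,20),(190,318)),((130,-100,20),(398,316)),((-60,160,114),(120,526))]
P=[f[0] for f in F];uv=np.array([f[1] for f in F])/3+[230,100]
r=least_squares(lambda q:(proj("top",p2w(q,P))-uv).ravel(),[.47,.03,0],loss="soft_l1",x_scale=[.01,.01,.1])
print(r.x);print(np.round(r.fun.reshape(-1,2),1).tolist())
q=r.x;np.save("q.npy",q)
sc={}
for n,p in dict(slot=(-20,0,20),tab=(20,160,126),hinge=(-60,160,100),grip=(145,105,228),gripend=(30,105,260)).items(): print(n,p2w(q,p).round(4).tolist(),proj("scene",p2w(q,p)).round(1).tolist(),proj("top",p2w(q,p)).round(1).tolist())
for n,pts,z in (("left",[(250,457),(278,458),(272,503),(246,500)],.050),("right",[(336,454),(372,454),(373,494),(338,494)],.052)):
    w=back("top",np.array(pts)/3+[230,100],z);print(n,w.round(4).tolist(),w.mean(0).round(4))
f=grab_frame("top")
for n in ("lump_a",):
  for d in regions_of("top",n)[:3]:
    m=d["pixels"];ys,xs=np.nonzero(m);print(n,d["score"],m.sum(),xs.mean(),ys.mean(),cv2.minAreaRect(np.c_[xs,ys].astype(np.float32)))
d=regions_of("top","tub")[0]["pixels"];ys,xs=np.nonzero(d);R=cv2.minAreaRect(np.c_[xs,ys].astype(np.float32));print(R,back("top",cv2.boxPoints(R),.1).round(3).tolist())
# overlay
im=cv2.resize(cv2.imread("pics/top0.png")[100:300,230:430],None,fx=3,fy=3);i2=cv2.resize(cv2.imread("pics/scene0.png")[150:290,200:400],None,fx=3,fy=3)
B=lambda x0,x1,y0,y1,z:[(x0,y0,z),(x1,y0,z),(x1,y1,z),(x0,y1,z)]
for poly in (B(-140,130,-100,100,20),B(-100,-50,-80,80,76),B(10,60,-80,80,76),B(136,154,50,170,228),B(-72,-48,144,176,114),B(14,26,153,167,143)):
    for I,c,o in ((im,"top",(230,100)),(i2,"scene",(200,150))):
        cv2.polylines(I,[((proj(c,p2w(q,poly))-o)*3).round().astype(int)],True,(0,0,255))
i2=cv2.resize(i2,None,fx=.66,fy=.66);o=np.zeros((600,796,3),np.uint8);o=np.zeros((600,800,3),np.uint8)
o[:400,:400]=cv2.resize(im,(400,400));o[:277,400:796]=i2[:277,:396];cv2.imwrite("pics/ov.png",o)
E
```

```text
[ 0.45993511 -0.01791212  0.03700851]
[[0.2, 0.1], [0.2, -0.5], [0.4, 0.6], [-0.1, -0.1], [0.6, -0.0], [0.3, -0.3], [-1.3, -0.1], [-0.0, 0.0], [-1.6, 0.4]]
slot [[0.4399, -0.0187, 0.02]] [[280.5, 223.7]] [[328.1, 258.9]]
tab [[0.474, 0.1427, 0.126]] [[336.2, 190.6]] [[267.9, 244.8]]
hinge [[0.3941, 0.1398, 0.1]] [[326.2, 185.4]] [[268.8, 275.5]]
grip [[0.601, 0.0924, 0.228]] [[335.6, 183.3]] [[287.6, 191.8]]
gripend [[0.486, 0.0881, 0.26]] [[320.2, 153.4]] [[287.3, 239.8]]
left [[0.4574, 0.0237, 0.05], [0.4572, -0.0019, 0.05], [0.4161, 0.0025, 0.05], [0.4182, 0.0262, 0.05]] [0.4372 0.0126 0.05  ]
right [[0.4623, -0.0548, 0.052], [0.4631, -0.0878, 0.052], [0.4267, -0.0895, 0.052], [0.4259, -0.0575, 0.052]] [ 0.4445 -0.0724  0.052 ]
lump_a 0.63 156 347.95512820512823 257.1730769230769 ((348.0, 257.5), (13.0, 12.0), 90.0)
lump_a 0.6 139 316.45323741007195 259.64028776978415 ((316.4615783691406, 259.69232177734375), (9.805806159973145, 14.904828071594238), 11.309932708740234)
((451.5, 244.0), (82.0, 75.0), 90.0) [[0.596, -0.242, 0.1], [0.603, -0.448, 0.1], [0.382, -0.448, 0.1], [0.378, -0.244, 0.1]]
```

View pics/ov.png

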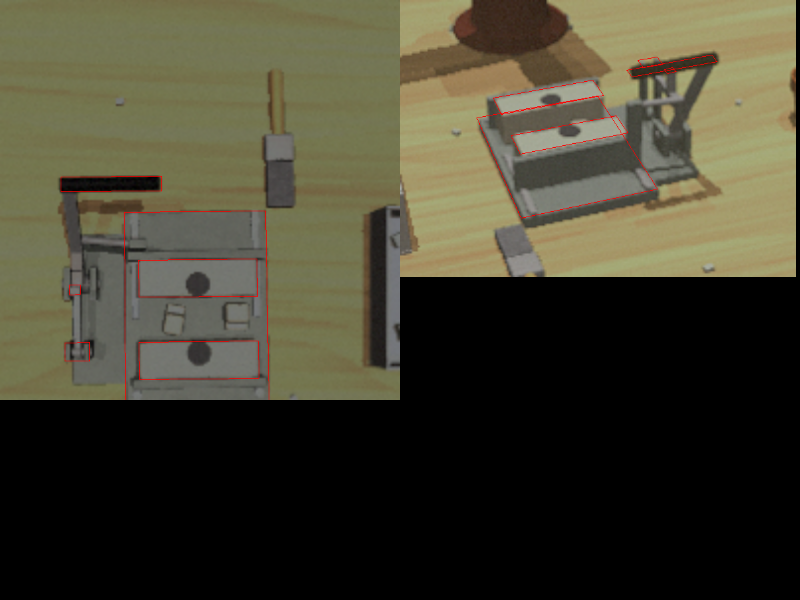

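Press pose: (0.460, -0.018), yaw 0.037. The overlay fits in both views: mould halves, grip and post all line up. lump_b (slim) is on the left at (0.437, 0.013), and lump_a is on the right at (0.444, -0.072). Moving now.

Request:
{"op": "apply_moves", "data": {
  "targets": [
    {"translation": [0, 0, 0], "twist": 1, "hand": 0.85},
    {"translation": [0, 0, 0], "twist": 1, "hand": 0.85},
    {"translation": [0.24, -0.395, 0], "twist": 0, "hand": 0.85},
    {"translation": [0.24, -0.395, 0], "twist": 0, "hand": 0.85},
    {"translation": [0.24, -0.395, 0], "twist": 0, "hand": 0.85},
    {"translation": [0.24, -0.395, 0], "twist": 0, "hand": 0.85},
    {"translation": [0.24, -0.395, 0], "twist": 0, "hand": 0.85},
    {"translation": [0.24, -0.395, 0], "twist": 0, "hand": 0.85}
  ]
}}

```text
time: 2.45
tool_pos: [0.2921, -0.356, 0.2535]
tool_rot: [0.0, 1.0, 0.032, 0.0]
contact_force: [1.0, 0.2, 0.2]
gripper_width: 0.85
grasp_force: 0.0
```

Request:
{"op": "apply_moves", "data": {
  "targets": [
    {"translation": [0.24, -0.395, 0], "twist": 0, "hand": 0.85},
    {"translation": [0.24, -0.395, 0], "twist": 0, "hand": 0.85},
    {"translation": [0.24, -0.395, 0], "twist": 0, "hand": 0.85},
    {"translation": [0.24, -0.395, 0], "twist": 0, "hand": 0.85},
    {"translation": [0.24, -0.395, 0], "twist": 0, "hand": 0.85},
    {"translation": [0.24, -0.395, 0], "twist": 0, "hand": 0.85},
    {"translation": [0.24, -0.395, 0], "twist": 0, "hand": 0.85},
    {"translation": [0, 0, 0], "twist": 0, "hand": 0.85}
  ]
}}

```text
time: 3.25
tool_pos: [0.4429, -0.0667, 0.2535]
tool_rot: [-0.001, 0.999, 0.036, 0.0]
contact_force: [-0.9, -0.4, -0.1]
gripper_width: 0.85
grasp_force: 0.0
```

Request:
{"op": "apply_moves", "data": {
  "targets": [
    {"translation": [0.01, 0.055, 0], "twist": 0, "hand": 0.85},
    {"translation": [0, 0, 0.4], "twist": 0, "hand": 0.85},
    {"translation": [0, 0, 0.4], "twist": 0, "hand": 0.85},
    {"translation": [0, 0, 0.4], "twist": 0, "hand": 0.85},
    {"translation": [0, 0, 0.2], "twist": 0, "hand": 0.85},
    {"translation": [0, 0, 0], "twist": 0, "hand": 0.85}
  ]
}}

```text
time: 3.85
tool_pos: [0.4398, -0.0772, 0.1095]
tool_rot: [-0.001, 1.0, 0.03, -0.004]
contact_force: [-0.7, 0.1, 0.3]
gripper_width: 0.847
grasp_force: 0.0
```

```bash
python3 - <<'E'
from h import *
for c,(x,y) in (("top",(278,195)),("scene",(210,150))):
    f=grab_frame(c)[:,:,::-1];cv2.imwrite(f"pics/d_{c}.png",cv2.resize(f[y:y+120,x:x+130],None,fx=3,fy=3))
a=cv2.imread("pics/d_top.png");b=cv2.imread("pics/d_scene.png");cv2.imwrite("pics/d.png",np.hstack([a,b]))
E
```

```text
(no output)
```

View pics/d.png

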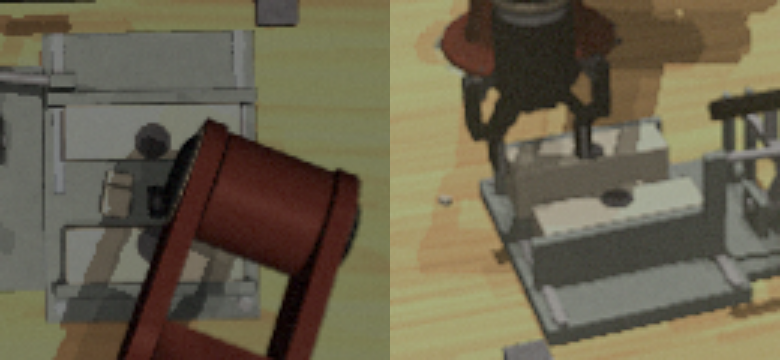

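Gripper straddles the right lump; the left finger (black, top-view crop about (155,200)) sits between the two lumps. I'll check the settled pose, then descend.

Request:
{"op": "apply_moves", "data": {
  "targets": [
    {"translation": [0, 0, 0.22], "twist": 0, "hand": 0.85},
    {"translation": [0, 0, 0.22], "twist": 0, "hand": 0.85},
    {"translation": [0, 0, 0.15], "twist": 0, "hand": 0.85},
    {"translation": [0, 0, 0], "twist": 0, "hand": 0.85},
    {"translation": [0, 0, 0], "twist": 0, "hand": 0.85}
  ]
}}

```text
time: 4.45
tool_pos: [0.4443, -0.0773, 0.0563]
tool_rot: [0.001, 0.999, 0.032, 0.001]
contact_force: [0.3, -0.2, -0.5]
gripper_width: 0.846
grasp_force: 0.0
```

Request:
{"op": "apply_moves", "data": {
  "targets": [
    {"translation": [0, -0.04, 0.09], "twist": 0, "hand": 0.6},
    {"translation": [0, 0, 0], "twist": 0, "hand": 0},
    {"translation": [0, 0, 0], "twist": 0, "hand": 0},
    {"translation": [0, 0, 0], "twist": 0, "hand": 0},
    {"translation": [0, 0, 0], "twist": 0, "hand": 0},
    {"translation": [0, 0, 0], "twist": 0, "hand": 0},
    {"translation": [0, 0, 0], "twist": 0, "hand": 0},
    {"translation": [0, 0, 0], "twist": 0, "hand": 0}
  ]
}}

```text
time: 5.25
tool_pos: [0.4432, -0.0725, 0.0458]
tool_rot: [0.0, 0.999, 0.032, 0.0]
contact_force: [-0.2, 0.9, 3.9]
gripper_width: 0.368
grasp_force: 59.4
```

Request:
{"op": "apply_moves", "data": {
  "targets": [
    {"translation": [0, 0, -0.2], "twist": 0, "hand": 0},
    {"translation": [0, 0, -0.4], "twist": 0, "hand": 0},
    {"translation": [0, 0, -0.4], "twist": 0, "hand": 0},
    {"translation": [0, 0, -0.4], "twist": 0, "hand": 0},
    {"translation": [0, 0.4, 0], "twist": 0, "hand": 0},
    {"translation": [0, 0.4, 0], "twist": 0, "hand": 0},
    {"translation": [0, 0.4, 0], "twist": 0, "hand": 0},
    {"translation": [-0.16, 0.4, 0], "twist": 0, "hand": 0}
  ]
}}

```text
time: 6.05
tool_pos: [0.437, -0.2345, 0.1847]
tool_rot: [-0.0, 0.999, 0.032, -0.0]
contact_force: [0.3, 0.6, -1.0]
gripper_width: 0.365
grasp_force: 59.2
```

Request:
{"op": "apply_moves", "data": {
  "targets": [
    {"translation": [0, 0.4, 0], "twist": 0, "hand": 0},
    {"translation": [0, 0.4, 0], "twist": 0, "hand": 0},
    {"translation": [0, 0.4, 0], "twist": 0, "hand": 0},
    {"translation": [0, 0.05, 0.25], "twist": 0, "hand": 0},
    {"translation": [0, 0, 0.4], "twist": 0, "hand": 0},
    {"translation": [0, 0, 0.4], "twist": 0, "hand": 0},
    {"translation": [0, 0, 0], "twist": 0, "hand": 0},
    {"translation": [0, 0, 0], "twist": 0, "hand": 0}
  ]
}}

```text
time: 6.85
tool_pos: [0.4442, -0.3572, 0.0794]
tool_rot: [-0.001, 0.999, 0.032, -0.001]
contact_force: [0.2, -0.1, -0.3]
gripper_width: 0.363
grasp_force: 59.3
```

Request:
{"op": "apply_moves", "data": {
  "targets": [
    {"translation": [0, 0, 0.2], "twist": 0, "hand": 0},
    {"translation": [0, 0, 0.2], "twist": 0, "hand": 0},
    {"translation": [0, 0, 0], "twist": 0, "hand": 0},
    {"translation": [0, 0, 0], "twist": 0, "hand": 0.75},
    {"translation": [0, 0, 0], "twist": 0, "hand": 0.75},
    {"translation": [0, 0, 0], "twist": 0, "hand": 0.75},
    {"translation": [0, 0, -0.2], "twist": 0, "hand": 0.75},
    {"translation": [0, 0, -0.4], "twist": 0, "hand": 0.75}
  ]
}}

```text
time: 7.65
tool_pos: [0.4431, -0.3561, 0.0982]
tool_rot: [-0.003, 0.999, 0.032, -0.002]
contact_force: [0.0, -0.3, -0.3]
gripper_width: 0.752
grasp_force: 0.0
```

Request:
{"op": "apply_moves", "data": {
  "targets": [
    {"translation": [0, 0, -0.4], "twist": 0, "hand": 0.75},
    {"translation": [0, 0, -0.4], "twist": 1, "hand": 0.75},
    {"translation": [0, -0.4, -0.1], "twist": 0.9, "hand": 0.75},
    {"translation": [0, -0.4, 0], "twist": 0, "hand": 0.75},
    {"translation": [0, -0.4, 0], "twist": 0, "hand": 0.75},
    {"translation": [0, -0.4, 0], "twist": 0, "hand": 0.75},
    {"translation": [0, -0.4, 0], "twist": 0, "hand": 0.75},
    {"translation": [0, -0.4, 0], "twist": 0, "hand": 0.75}
  ]
}}

```text
time: 8.45
tool_pos: [0.4718, -0.1181, 0.1916]
tool_rot: [0.0, 0.998, -0.063, 0.001]
contact_force: [0.5, 1.1, 0.5]
gripper_width: 0.749
grasp_force: 0.0
```

Request:
{"op": "apply_moves", "data": {
  "targets": [
    {"translation": [0, -0.4, 0], "twist": 0, "hand": 0.75},
    {"translation": [0, -0.4, 0], "twist": 0, "hand": 0.75},
    {"translation": [0, -0.4, 0], "twist": 0, "hand": 0.75},
    {"translation": [0, 0, 0], "twist": 0, "hand": 0.75},
    {"translation": [0, 0, 0], "twist": 0, "hand": 0.75},
    {"translation": [0, 0, 0], "twist": 0, "hand": 0.75}
  ]
}}

```text
time: 9.05
tool_pos: [0.4867, -0.0012, 0.1908]
tool_rot: [0.0, 0.998, -0.063, 0.0]
contact_force: [-0.2, 0.0, 0.2]
gripper_width: 0.751
grasp_force: 0.0
```

Request:
{"op": "apply_moves", "data": {
  "targets": [
    {"translation": [-0.255, -0.04, 0], "twist": 0, "hand": 0.75},
    {"translation": [-0.255, -0.035, 0], "twist": 0, "hand": 0.75},
    {"translation": [0, 0, 0.35], "twist": 0, "hand": 0.75},
    {"translation": [0, 0, 0.35], "twist": 0, "hand": 0.75},
    {"translation": [0, 0, 0.35], "twist": 0, "hand": 0.75},
    {"translation": [0, 0, 0.2], "twist": 0, "hand": 0.75},
    {"translation": [0, 0, 0], "twist": 0, "hand": 0.75},
    {"translation": [0, 0, 0], "twist": 0, "hand": 0.75}
  ]
}}

```text
time: 9.85
tool_pos: [0.4373, 0.0125, 0.0658]
tool_rot: [0.0, 0.998, -0.064, 0.0]
contact_force: [0.0, -0.7, 0.1]
gripper_width: 0.746
grasp_force: 0.0
```

Request:
{"op": "apply_moves", "data": {
  "targets": [
    {"translation": [0, 0, 0.2], "twist": 0, "hand": 0.7},
    {"translation": [0, 0, 0], "twist": 0, "hand": 0.4},
    {"translation": [0, 0, 0], "twist": 0, "hand": 0},
    {"translation": [0, 0, 0], "twist": 0, "hand": 0},
    {"translation": [0, 0, 0], "twist": 0, "hand": 0},
    {"translation": [0, 0, 0], "twist": 0, "hand": 0},
    {"translation": [0, 0, 0], "twist": 0, "hand": 0},
    {"translation": [0, 0, 0], "twist": 0, "hand": 0}
  ]
}}

```text
time: 10.65
tool_pos: [0.4384, 0.0131, 0.0471]
tool_rot: [0.0, 0.998, -0.063, 0.001]
contact_force: [-0.8, -1.3, 6.3]
gripper_width: 0.291
grasp_force: 59.4
```

Request:
{"op": "apply_moves", "data": {
  "targets": [
    {"translation": [0, 0, -0.2], "twist": 0, "hand": 0},
    {"translation": [0, 0, -0.4], "twist": 0, "hand": 0},
    {"translation": [0, 0, -0.4], "twist": 0, "hand": 0},
    {"translation": [0, 0, -0.4], "twist": 0, "hand": 0},
    {"translation": [0.15, 0.39, 0], "twist": -0.6, "hand": 0},
    {"translation": [0.15, 0.39, 0], "twist": -0.6, "hand": 0},
    {"translation": [0.13, 0.39, 0], "twist": 0, "hand": 0},
    {"translation": [0.13, 0.39, 0], "twist": 0, "hand": 0}
  ]
}}

```text
time: 11.45
tool_pos: [0.485, -0.1466, 0.1855]
tool_rot: [-0.0, 1.0, -0.003, 0.0]
contact_force: [0.7, 1.1, -1.6]
gripper_width: 0.291
grasp_force: 59.0
```

Request:
{"op": "apply_moves", "data": {
  "targets": [
    {"translation": [0.11, 0.39, 0], "twist": 0, "hand": 0},
    {"translation": [0.11, 0.39, 0], "twist": 0, "hand": 0},
    {"translation": [0.11, 0.39, 0], "twist": 0, "hand": 0},
    {"translation": [0.11, 0.39, 0], "twist": 0, "hand": 0},
    {"translation": [0.1, 0.39, 0], "twist": 0, "hand": 0},
    {"translation": [0, 0, 0.25], "twist": 0, "hand": 0},
    {"translation": [0, 0, 0.25], "twist": 0, "hand": 0},
    {"translation": [0, 0, 0], "twist": 0, "hand": 0}
  ]
}}

```text
time: 12.25
tool_pos: [0.5351, -0.3389, 0.1303]
tool_rot: [-0.003, 1.0, -0.003, -0.004]
contact_force: [-0.1, 1.2, -0.9]
gripper_width: 0.293
grasp_force: 59.1
```

Request:
{"op": "apply_moves", "data": {
  "targets": [
    {"translation": [-0.05, 0.12, 0.3], "twist": 0, "hand": 0},
    {"translation": [0, 0, 0.3], "twist": 0, "hand": 0},
    {"translation": [0, 0, 0.3], "twist": 0, "hand": 0},
    {"translation": [0, 0, 0], "twist": 0, "hand": 0},
    {"translation": [0, 0, 0], "twist": 0, "hand": 0.65},
    {"translation": [0, 0, 0], "twist": 0, "hand": 0.65},
    {"translation": [0, 0, 0], "twist": 0, "hand": 0.65},
    {"translation": [0, 0, -0.2], "twist": 0, "hand": 0.65}
  ]
}}

```text
time: 13.05
tool_pos: [0.5316, -0.3517, 0.0645]
tool_rot: [-0.001, 1.0, -0.003, -0.001]
contact_force: [-0.5, 0.8, -0.7]
gripper_width: 0.653
grasp_force: 0.0
```

Request:
{"op": "apply_moves", "data": {
  "targets": [
    {"translation": [0, 0, -0.4], "twist": 0, "hand": 0.65},
    {"translation": [0, 0, -0.4], "twist": 0, "hand": 0.65},
    {"translation": [0, 0, -0.4], "twist": 0, "hand": 0.65},
    {"translation": [-0.3, -0.2, -0.2], "twist": 0, "hand": 0.65},
    {"translation": [-0.3, -0.2, 0], "twist": 0, "hand": 0.65},
    {"translation": [-0.3, -0.2, 0], "twist": 0, "hand": 0.65},
    {"translation": [-0.3, -0.2, 0], "twist": 0, "hand": 0.65},
    {"translation": [-0.3, -0.2, 0], "twist": 0, "hand": 0.65}
  ]
}}

```text
time: 13.85
tool_pos: [0.3825, -0.2511, 0.207]
tool_rot: [0.001, 1.0, -0.003, 0.001]
contact_force: [-0.3, -0.9, 0.3]
gripper_width: 0.652
grasp_force: 0.0
```

```bash
python3 - <<'E'
from h import *
f=grab_frame("top")[:,:,::-1];a=cv2.resize(f[190:300,400:500],None,fx=3,fy=3)
b=cv2.resize(f[180:290,250:370],None,fx=3,fy=3);cv2.imwrite("pics/t2.png",np.hstack([b,a]));print(state()["tool_pos"])
f=grab_frame("scene")
for c in ("top","scene"):
  for n in ("catch_tab","lever_grip"): print(c,n,[(np.round(d["point"],4).tolist(),round(d["score"],2)) for d in recognise(c,n)[:2]])
E
```

```text
[ 0.37891322 -0.24804446  0.2052772 ]
top catch_tab [([0.4525, 0.1383, 0.1059], 0.67)]
top lever_grip [([0.5962, 0.1396, 0.2304], 0.73), ([0.6779, -0.1263, 0.0176], 0.54)]
scene catch_tab [([0.4782, 0.1376, 0.1077], 0.69), ([0.5303, 0.0125, 0.0518], 0.62)]
scene lever_grip [([0.6022, 0.1393, 0.2206], 0.6)]
```

View pics/t2.png

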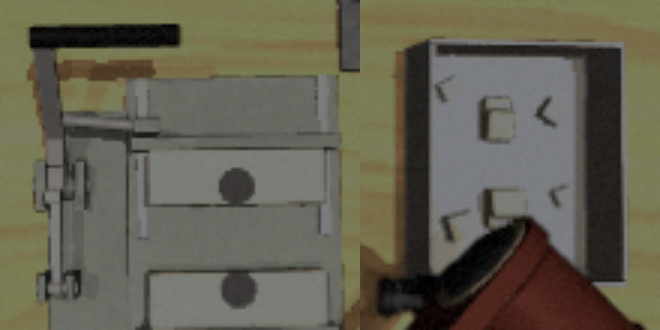

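Both lumps are in the tub, at t2 crop (497,120) and (505,205), and the gap is empty. The tab lines up with the fit. Next is the catch.

Request:
{"op": "apply_moves", "data": {
  "targets": [
    {"translation": [0, 0, -0.45], "twist": -0.43, "hand": 0.55},
    {"translation": [0.11, -0.386, 0], "twist": 0, "hand": 0.55},
    {"translation": [0.11, -0.386, 0], "twist": 0, "hand": 0.55},
    {"translation": [0.11, -0.386, 0], "twist": 0, "hand": 0.55},
    {"translation": [0.11, -0.386, 0], "twist": 0, "hand": 0.55},
    {"translation": [0.11, -0.386, 0], "twist": 0, "hand": 0.55},
    {"translation": [0.11, -0.386, 0], "twist": 0, "hand": 0.55},
    {"translation": [0.11, -0.386, 0], "twist": 0, "hand": 0.55}
  ]
}}

```text
time: 14.95
tool_pos: [0.4517, 0.0228, 0.2511]
tool_rot: [0.0, 1.0, 0.018, 0.001]
contact_force: [0.9, -0.7, 0.1]
gripper_width: 0.546
grasp_force: 0.0
```

Request:
{"op": "apply_moves", "data": {
  "targets": [
    {"translation": [0.11, -0.386, 0], "twist": 0, "hand": 0.55},
    {"translation": [0.11, -0.386, 0], "twist": 0, "hand": 0.55},
    {"translation": [0.11, -0.386, 0], "twist": 0, "hand": 0.55},
    {"translation": [0, 0, 0], "twist": 0, "hand": 0.55},
    {"translation": [0, 0, 0], "twist": 0, "hand": 0.55},
    {"translation": [0, 0, 0], "twist": 0, "hand": 0.55}
  ]
}}

```text
time: 15.55
tool_pos: [0.4795, 0.1377, 0.2503]
tool_rot: [0.0, 1.0, 0.018, -0.0]
contact_force: [0.7, 0.2, -0.9]
gripper_width: 0.55
grasp_force: 0.0
```

Request:
{"op": "apply_moves", "data": {
  "targets": [
    {"translation": [-0.054, -0.04, 0.2], "twist": 0, "hand": 0.55},
    {"translation": [0, 0, 0.3], "twist": 0, "hand": 0.55},
    {"translation": [0, 0, 0.3], "twist": 0, "hand": 0.55},
    {"translation": [0, 0, 0.2], "twist": 0, "hand": 0.55},
    {"translation": [0, 0, 0.19], "twist": 0, "hand": 0.55},
    {"translation": [0, 0, 0], "twist": 0, "hand": 0.55},
    {"translation": [0, 0, 0], "twist": 0, "hand": 0.55}
  ]
}}

```text
time: 16.25
tool_pos: [0.4736, 0.1411, 0.1316]
tool_rot: [0.0, 1.0, 0.018, -0.0]
contact_force: [0.0, -0.1, 0.2]
gripper_width: 0.549
grasp_force: 0.0
```

```bash
python3 - <<'E'
from h import *
q=np.load("q.npy");s=state();print(s["tool_pos"],s["contact_force"])
f=np.ascontiguousarray(grab_frame("scene")[:,:,::-1]);cv2.imwrite("pics/c1.png",cv2.resize(f[130:260,260:400],None,fx=4,fy=4,interpolation=cv2.INTER_CUBIC))
print((proj("scene",p2w(q,[(20,160,126)]))-[260,130])*4)
E
```

```text
[0.47359322 0.14111487 0.13161823] [ 0.01018008 -0.08223416  0.18167849]
[[304.71613413 242.29884928]]
```

View pics/c1.png

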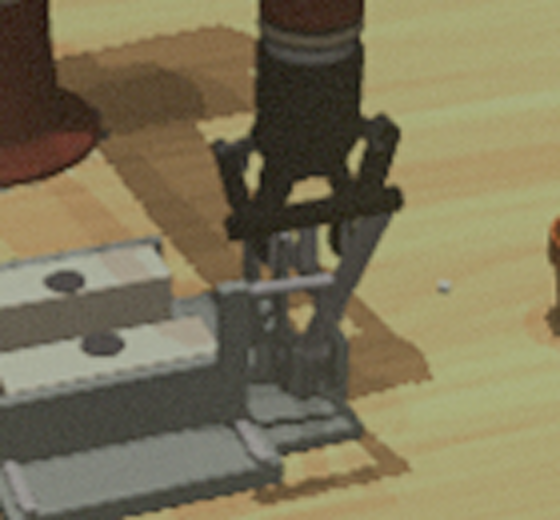

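The tab shows at about crop (308,240), midway between the fingers at 270 and 340. Closing.

Request:
{"op": "apply_moves", "data": {
  "targets": [
    {"translation": [0, 0, 0], "twist": 0, "hand": 0.3},
    {"translation": [0, 0, 0], "twist": 0, "hand": 0},
    {"translation": [0, 0, 0], "twist": 0, "hand": 0},
    {"translation": [0, 0, 0], "twist": 0, "hand": 0},
    {"translation": [0, 0, 0], "twist": 0, "hand": 0},
    {"translation": [0, 0, 0], "twist": 0, "hand": 0}
  ]
}}

```text
time: 16.9
tool_pos: [0.4743, 0.1434, 0.1327]
tool_rot: [-0.002, 1.0, 0.019, 0.001]
contact_force: [1.1, 5.8, 1.4]
gripper_width: 0.149
grasp_force: 59.0
```

```bash
python3 -c "
import numpy as np
t=np.linspace(0,1.25,14);x=85.3*np.cos(.355+t);z=85.3*np.sin(.355+t)
print(np.c_[np.diff(x),-np.diff(z)].round(1).tolist())"
```

```text
[[-3.2, -7.5], [-3.9, -7.2], [-4.6, -6.8], [-5.2, -6.3], [-5.8, -5.8], [-6.3, -5.2], [-6.8, -4.6], [-7.2, -3.9], [-7.6, -3.2], [-7.8, -2.4], [-8.0, -1.7], [-8.1, -0.9], [-8.2, -0.1]]
```

Request:
{"op": "apply_moves", "data": {
  "targets": [
    {"translation": [-0.032, -0.02, -0.075], "twist": 0, "hand": 0},
    {"translation": [-0.039, 0, -0.072], "twist": 0, "hand": 0},
    {"translation": [-0.046, 0, -0.068], "twist": 0, "hand": 0},
    {"translation": [-0.052, 0, -0.063], "twist": 0, "hand": 0},
    {"translation": [-0.058, 0, -0.058], "twist": 0, "hand": 0},
    {"translation": [-0.063, 0, -0.052], "twist": 0, "hand": 0}
  ]
}}

```text
time: 17.5
tool_pos: [0.4443, 0.1425, 0.1703]
tool_rot: [0.0, 1.0, 0.018, 0.001]
contact_force: [4.3, -1.9, -7.1]
gripper_width: 0.152
grasp_force: 58.4
```

Request:
{"op": "apply_moves", "data": {
  "targets": [
    {"translation": [-0.068, 0, -0.046], "twist": 0, "hand": 0},
    {"translation": [-0.072, 0, -0.039], "twist": 0, "hand": 0},
    {"translation": [-0.076, 0, -0.032], "twist": 0, "hand": 0},
    {"translation": [-0.078, 0, -0.024], "twist": 0, "hand": 0},
    {"translation": [-0.08, 0, -0.017], "twist": 0, "hand": 0},
    {"translation": [-0.081, 0, -0.009], "twist": 0, "hand": 0},
    {"translation": [-0.082, 0, -0.001], "twist": 0, "hand": 0},
    {"translation": [0, 0, 0], "twist": 0, "hand": 0}
  ]
}}

```text
time: 18.3
tool_pos: [0.3906, 0.1402, 0.1879]
tool_rot: [0.001, 1.0, 0.018, 0.001]
contact_force: [3.1, -4.5, -2.8]
gripper_width: 0.15
grasp_force: 58.6
```

Request:
{"op": "apply_moves", "data": {
  "targets": [
    {"translation": [0, 0, 0], "twist": 0, "hand": 0.4},
    {"translation": [0, 0, 0], "twist": 0, "hand": 0.4},
    {"translation": [0, 0, 0], "twist": 0, "hand": 0.4},
    {"translation": [0, 0, -0.2], "twist": 0, "hand": 0.4},
    {"translation": [0, 0, -0.3], "twist": 0, "hand": 0.4},
    {"translation": [0, 0, -0.4], "twist": 0, "hand": 0.4},
    {"translation": [0, 0, -0.4], "twist": 0, "hand": 0.4},
    {"translation": [0, 0, 0], "twist": 0, "hand": 0.4}
  ]
}}

```text
time: 19.1
tool_pos: [0.3927, 0.1415, 0.3242]
tool_rot: [-0.001, 1.0, 0.019, 0.005]
contact_force: [0.6, 0.3, 0.9]
gripper_width: 0.401
grasp_force: 0.0
```

```bash
python3 - <<'E'
from h import *
q=np.load("q.npy");s=state();print(s["tool_pos"],s["contact_force"],s["joint_pos"])
f=np.ascontiguousarray(grab_frame("scene")[:,:,::-1]);a=cv2.resize(f[130:260,260:360],None,fx=4,fy=4)
f=np.ascontiguousarray(grab_frame("top")[:,:,::-1]);b=cv2.resize(f[170:300,245:345],None,fx=4,fy=4);cv2.imwrite("pics/c2.png",np.hstack([a,b]))
E
```

```text
[0.39270707 0.14149953 0.32416483] [0.61031947 0.28969731 0.92915522] [ 1.66858981e-01 -5.11734196e-01  1.97246519e+00  4.34097629e-04
  1.66984660e+00  1.70063678e+00]
```

View pics/c2.png

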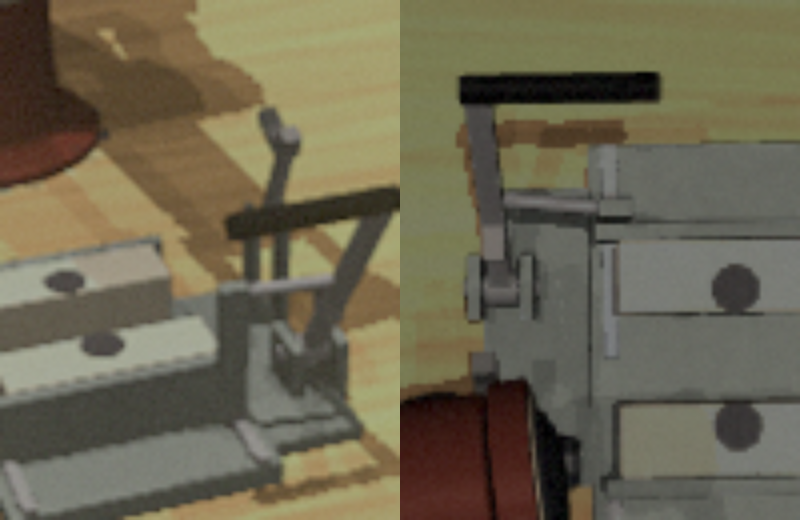

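The catch now stands straight up (left crop, tab at about (285,135)) and the lever is still at rest. Turning the tool 90° for the lever grip.

Request:
{"op": "apply_moves", "data": {
  "targets": [
    {"translation": [0, 0, 0], "twist": -1, "hand": 0.6},
    {"translation": [0, 0, 0], "twist": -1, "hand": 0.6},
    {"translation": [0, 0, 0], "twist": -1, "hand": 0.6},
    {"translation": [0, 0, 0], "twist": -1, "hand": 0.6},
    {"translation": [0, 0, 0], "twist": -1, "hand": 0.6},
    {"translation": [0, 0, 0], "twist": -1, "hand": 0.6},
    {"translation": [0, 0, 0], "twist": -1, "hand": 0.6},
    {"translation": [0, 0, 0], "twist": -1, "hand": 0.6}
  ]
}}

```text
time: 20.0
tool_pos: [0.3898, 0.1409, 0.3146]
tool_rot: [-0.001, 0.913, 0.408, -0.002]
contact_force: [-0.4, 0.1, -0.6]
gripper_width: 0.599
grasp_force: 0.0
```

Request:
{"op": "apply_moves", "data": {
  "targets": [
    {"translation": [0, 0, 0], "twist": -1, "hand": 0.6},
    {"translation": [0, 0, 0], "twist": -1, "hand": 0.6},
    {"translation": [0, 0, 0], "twist": -1, "hand": 0.6},
    {"translation": [0, 0, 0], "twist": -1, "hand": 0.6},
    {"translation": [0, 0, 0], "twist": -1, "hand": 0.6},
    {"translation": [0, 0, 0], "twist": -1, "hand": 0.6},
    {"translation": [0, 0, 0], "twist": -1, "hand": 0.6},
    {"translation": [0, 0, 0], "twist": -0.7, "hand": 0.6}
  ]
}}

```text
time: 20.8
tool_pos: [0.3898, 0.1409, 0.3145]
tool_rot: [-0.001, 0.693, 0.721, -0.002]
contact_force: [-0.2, 0.8, -0.2]
gripper_width: 0.595
grasp_force: 0.0
```

Request:
{"op": "apply_moves", "data": {
  "targets": [
    {"translation": [-0.12, 0.4, 0], "twist": 0, "hand": 0.6},
    {"translation": [-0.12, 0.4, 0], "twist": 0, "hand": 0.6},
    {"translation": [-0.12, 0.4, 0], "twist": 0, "hand": 0.6},
    {"translation": [-0.12, 0.4, 0], "twist": 0, "hand": 0.6},
    {"translation": [-0.12, 0.4, 0], "twist": 0, "hand": 0.6},
    {"translation": [0, 0, 0], "twist": 0, "hand": 0.6},
    {"translation": [0, 0, 0], "twist": 0, "hand": 0.6},
    {"translation": [0, 0, 0], "twist": 0, "hand": 0.6}
  ]
}}

```text
time: 21.6
tool_pos: [0.5915, 0.0885, 0.3159]
tool_rot: [-0.001, 0.694, 0.72, -0.001]
contact_force: [-0.1, 0.1, 1.3]
gripper_width: 0.599
grasp_force: 0.0
```

Request:
{"op": "apply_moves", "data": {
  "targets": [
    {"translation": [0.03, 0.095, 0], "twist": 0, "hand": 0.6},
    {"translation": [0, 0, 0.25], "twist": 0, "hand": 0.6},
    {"translation": [0, 0, 0.25], "twist": 0, "hand": 0.6},
    {"translation": [0, 0, 0.2], "twist": 0, "hand": 0.6},
    {"translation": [0, 0, 0.14], "twist": 0, "hand": 0.6},
    {"translation": [0, 0, 0], "twist": 0, "hand": 0.6},
    {"translation": [0, 0, 0], "twist": 0, "hand": 0.6}
  ]
}}

```text
time: 22.3
tool_pos: [0.6022, 0.0918, 0.2338]
tool_rot: [0.0, 0.694, 0.72, 0.0]
contact_force: [0.6, 0.2, 0.3]
gripper_width: 0.6
grasp_force: 0.0
```

Request:
{"op": "apply_moves", "data": {
  "targets": [
    {"translation": [0, 0, 0], "twist": 0, "hand": 0.3},
    {"translation": [0, 0, 0], "twist": 0, "hand": 0},
    {"translation": [0, 0, 0], "twist": 0, "hand": 0},
    {"translation": [0, 0, 0], "twist": 0, "hand": 0},
    {"translation": [0, 0, 0], "twist": 0, "hand": 0},
    {"translation": [0, 0, 0], "twist": 0, "hand": 0}
  ]
}}

```text
time: 22.9
tool_pos: [0.6023, 0.0915, 0.2347]
tool_rot: [0.0, 0.694, 0.72, 0.0]
contact_force: [-3.6, 0.3, 5.9]
gripper_width: 0.185
grasp_force: 58.7
```

```bash
python3 -c "
import numpy as np
t=np.linspace(.55,0,15);x=220*np.sin(t);z=220*np.cos(t)
print(np.c_[np.diff(x),-np.diff(z)].round(1).tolist())"
```

```text
[[-7.5, -4.4], [-7.6, -4.1], [-7.8, -3.8], [-7.9, -3.5], [-8.0, -3.2], [-8.2, -2.8], [-8.3, -2.5], [-8.4, -2.2], [-8.4, -1.9], [-8.5, -1.5], [-8.6, -1.2], [-8.6, -0.8], [-8.6, -0.5], [-8.6, -0.2]]
```

Request:
{"op": "apply_moves", "data": {
  "targets": [
    {"translation": [0, -0.075, -0.044], "twist": 0, "hand": 0},
    {"translation": [0, -0.076, -0.041], "twist": 0, "hand": 0},
    {"translation": [0, -0.078, -0.038], "twist": 0, "hand": 0},
    {"translation": [0, -0.079, -0.035], "twist": 0, "hand": 0},
    {"translation": [0, -0.08, -0.032], "twist": 0, "hand": 0},
    {"translation": [0, -0.082, -0.028], "twist": 0, "hand": 0},
    {"translation": [0, -0.083, -0.025], "twist": 0, "hand": 0}
  ]
}}

```text
time: 23.6
tool_pos: [0.5504, 0.0892, 0.2597]
tool_rot: [0.005, 0.694, 0.72, 0.005]
contact_force: [12.1, -0.8, -1.0]
gripper_width: 0.187
grasp_force: 58.5
```

Request:
{"op": "apply_moves", "data": {
  "targets": [
    {"translation": [0, -0.084, -0.022], "twist": 0, "hand": 0},
    {"translation": [0, -0.084, -0.019], "twist": 0, "hand": 0},
    {"translation": [0, -0.085, -0.015], "twist": 0, "hand": 0},
    {"translation": [0, -0.086, -0.012], "twist": 0, "hand": 0},
    {"translation": [0, -0.086, -0.008], "twist": 0, "hand": 0},
    {"translation": [0, -0.086, -0.005], "twist": 0, "hand": 0},
    {"translation": [0, -0.086, -0.002], "twist": 0, "hand": 0},
    {"translation": [0, 0, 0], "twist": 0, "hand": 0}
  ]
}}

```text
time: 24.4
tool_pos: [0.4921, 0.0866, 0.2712]
tool_rot: [0.008, 0.694, 0.719, 0.006]
contact_force: [12.2, -2.2, 7.4]
gripper_width: 0.186
grasp_force: 59.0
```

Request:
{"op": "apply_moves", "data": {
  "targets": [
    {"translation": [0, -0.05, 0.02], "twist": 0, "hand": 0},
    {"translation": [0, 0, 0], "twist": 0, "hand": 0},
    {"translation": [0, 0, 0], "twist": 0, "hand": 0}
  ]
}}

```text
time: 24.7
tool_pos: [0.4888, 0.0864, 0.2713]
tool_rot: [0.009, 0.694, 0.719, 0.008]
contact_force: [13.5, -2.8, 12.5]
gripper_width: 0.182
grasp_force: 59.5
```

Request:
{"op": "apply_moves", "data": {
  "targets": [
    {"translation": [0, -0.04, 0], "twist": 0, "hand": 0},
    {"translation": [0, 0, 0], "twist": 0, "hand": 0},
    {"translation": [0, 0, 0], "twist": 0, "hand": 0}
  ]
}}

```text
time: 25.0
tool_pos: [0.4867, 0.0863, 0.2716]
tool_rot: [0.011, 0.695, 0.719, 0.01]
contact_force: [21.6, -2.5, 10.2]
gripper_width: 0.185
grasp_force: 59.1
```

Request:
{"op": "apply_moves", "data": {
  "targets": [
    {"translation": [0, -0.04, -0.01], "twist": 0, "hand": 0},
    {"translation": [0, 0, 0], "twist": 0, "hand": 0},
    {"translation": [0, 0, 0], "twist": 0, "hand": 0}
  ]
}}

```text
time: 25.3
tool_pos: [0.4862, 0.0863, 0.2717]
tool_rot: [0.015, 0.695, 0.719, 0.014]
contact_force: [41.3, -0.6, -1.8]
gripper_width: 0.189
grasp_force: 59.2
```

```bash
python3 - <<'E'
from h import *
q=np.load("q.npy");s=state();print(s["tool_pos"],s["contact_force"],s["time"])
f=np.ascontiguousarray(grab_frame("scene")[:,:,::-1]);a=cv2.resize(f[130:260,225:355],None,fx=3,fy=3)
f=np.ascontiguousarray(grab_frame("top")[:,:,::-1])
cv2.polylines(f,[proj("top",p2w(q,[(-48,-80,76),(-48,80,76),(2,80,76),(2,-80,76)])).round().astype(int)],True,(0,0,255))
b=cv2.resize(f[180:310,245:375],None,fx=3,fy=3);cv2.imwrite("pics/e.png",np.hstack([a,b]))
E
```

```text
[0.48622365 0.08627618 0.27165892] [41.28258172 -0.609335   -1.76383669] 25.3
```

View pics/e.png

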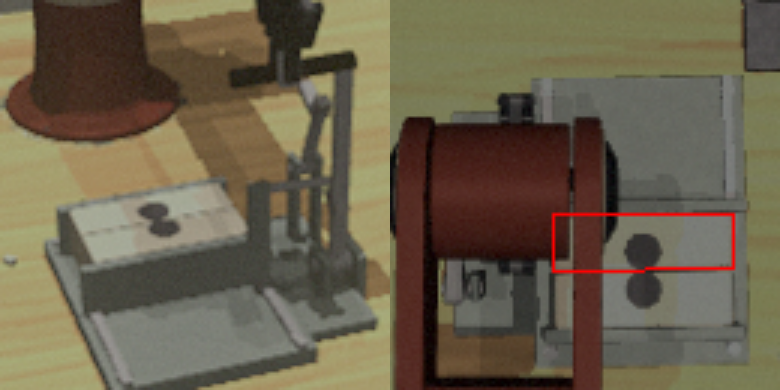

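The mould is shut (the faces meet on the overlay line), the catch is still up, and the lever is against its stop. I'll ease the overpull a little, keep a firm hold, and hand in.

Request:
{"op": "apply_moves", "data": {
  "targets": [
    {"translation": [0, 0.02, 0], "twist": 0, "hand": 0},
    {"translation": [0, 0, 0], "twist": 0, "hand": 0},
    {"translation": [0, 0, 0], "twist": 0, "hand": 0},
    {"translation": [0, 0, 0], "twist": 0, "hand": 0}
  ]
}}

```text
time: 25.8
tool_pos: [0.4864, 0.0863, 0.2716]
tool_rot: [0.013, 0.695, 0.719, 0.012]
contact_force: [32.4, -0.4, 2.4]
gripper_width: 0.188
grasp_force: 59.8
```

```bash
python3 -c "
from plant import *
print(job_done())"
```

```text
the job is handed in; nothing more can be done
None
```

Job handed in at about 26 s: both lumps are in the tub, the catch was lifted upright before the pull, and the mould is shut with the arm still holding the lever against its stop; the pot, jar and brush weren't touched.

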